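# Kit the printed gearbox parts into their shadow nests

### The job

Sort the loose printed gearbox parts into their shadow nests: each of the three gears flat in the round well made for its size (the well's floor shows the gear's colour), hub up, and the two orange brackets on their feet in the two slots of the bracket nest, laid head to tail so that their upright legs stand at opposite ends of the nest. Seat every part fully on its floor and leave the caliper and the flush cutters where they lie.

Things in the scene. Friction and masses are not known exactly. Their poses are not given: they have to be found in the camera images.
- gear_large: Large blue printed spur gear with a raised round hub, lying flat on a 3 mm thick green mat, loose; 48 mm over the teeth, toothed rim 9 mm high, hub top at 13 mm, 15 to 35 g. Origin: centre of its underside (the side away from the hub); z up through the hub. Grip it across the toothed rim (nothing to grip on the hub).
- gear_medium: Medium white printed spur gear with a raised round hub, lying flat on a 3 mm thick green mat, loose; 40 mm over the teeth, toothed rim 9 mm high, hub top at 13 mm, 15 to 35 g. Origin: centre of its underside (the side away from the hub); z up through the hub. Grip it across the toothed rim (nothing to grip on the hub).
- gear_small: Small orange printed spur gear with a raised round hub, lying flat on a 3 mm thick green mat, loose; 34 mm over the teeth, toothed rim 9 mm high, hub top at 13 mm, 15 to 35 g. Origin: centre of its underside (the side away from the hub); z up through the hub. Grip it across the toothed rim (nothing to grip on the hub).
- bracket_a: Orange printed L bracket on its long foot on the 3 mm green mat, loose, like the other one, about 20 g. Foot 18 (x) x 50 (y) x 5 mm; upright leg at one end, 18 (x) x 5 (y) mm, top at z = 34 mm. Origin: on the underside, below the middle of the leg; the foot runs from there 47.5 mm to -y (and 2.5 mm to +y); z up. Grip the leg across its 18 mm width, along x.
- bracket_b: Orange printed L bracket on its long foot on the 3 mm green mat, loose, like the other one, about 20 g. Foot 18 (x) x 50 (y) x 5 mm; upright leg at one end, 18 (x) x 5 (y) mm, top at z = 34 mm. Origin: on the underside, below the middle of the leg; the foot runs from there 47.5 mm to -y (and 2.5 mm to +y); z up. Grip the leg across its 18 mm width, along x.
- nest_large: Fixed square nest, 84 x 84 x 11 mm, on a 3 mm thick green mat: black top layer with cut-out on a blue layer that shows as its floor. Origin: centre of its underside, x and y along its sides, z up. One round well in the middle, 58 mm across, 4 mm deep (its flat floor is at z = 7 mm), edge chamfered 1.5 mm: for the 48 mm gear.
- nest_medium: Fixed square nest, 84 x 84 x 11 mm, on a 3 mm thick green mat: black top layer with cut-out on a white layer that shows as its floor. Origin: centre of its underside, x and y along its sides, z up. One round well in the middle, 50 mm across, 4 mm deep (its flat floor is at z = 7 mm), edge chamfered 1.5 mm: for the 40 mm gear.
- nest_small: Fixed square nest, 84 x 84 x 11 mm, on a 3 mm thick green mat: black top layer with cut-out on an orange layer that shows as its floor. Origin: centre of its underside, x and y along its sides, z up. One round well in the middle, 44 mm across, 4 mm deep (its flat floor is at z = 7 mm), edge chamfered 1.5 mm: for the 34 mm gear.
- nest_brackets: Fixed square nest, 84 x 84 x 11 mm, on a 3 mm thick green mat: black top layer with cut-out on an orange layer that shows as its floor. Origin: centre of its underside, x and y along its sides, z up. Two oblong slots side by side, each 26 (x) x 60 mm (y), 4 mm deep (flat floor at z = 7 mm), centred at x = -15 and +15 mm, y = 0; edges chamfered 1.5 mm. One bracket foot goes in each.
- caliper: Grey digital caliper lying flat, loose, 236 x 68 x 13 mm, behind a fixed wooden clamp jig that stands in the middle of the mat (about 170 x 140 mm, under 100 mm high, its red lever reaching out to the right and away from the robot). Origin: middle of its underside. A bystander: to be left alone.
- cutters: Flush cutters with blue handles lying flat, loose, 130 x 73 x 13 mm. Origin: middle of their underside. A bystander: to be left alone.

How it is judged:
By the outcome, as a careful person would: the job done as asked, in the order asked, and still so for the second after the job is handed in, with the robot touching nothing.
It also fails if it takes over 125 s, if anything falls off the work surface, if the arm or the gripper's body presses on something with over 40 N, if the wrist force passes 120 N, or if a joint passes its speed limit or range.

### The arm

A 6-joint arm with a two-finger parallel gripper is mounted at the origin on a cart in front of the work surface, level with it; the furniture and walls round the work are solid. World frame = base frame: x ahead of the robot, y to its left, z up, the work surface at z = 0. Lengths are in m, angles in rad, forces in N, time in s.
With the tool pointing down it reaches from about 0.375 to 0.9 m from the base axis. Payload 3.1 kg.
Tool frame: the origin (TCP) lies between the finger pads; the fingertips stand manip.nose_length ahead of it and the grasp point (between the pads) lies 5 mm behind it (manip.nose_length is the distance from the TCP to the fingertips, in m); z points along the fingers, y is the line along which they close (so a half turn about z gives the same grasp; the last joint's range is limited). The gripper opens to 85 mm and grips with 20 to 120 N. Pads are 22 mm wide; open, the fingers measure 114 mm over their backs; the gripper's body (76 mm by 85 mm) begins 54 mm behind the grasp point. The pads swing forward as they close: fully open they stand 13 mm farther back than shut.
Start: joints at [-0.178, 0.527, 1.433, -0, 1.181, -0.178], TCP at [0.625, 0, 0.245] pointing down, gripper open.
Joint ranges: [-3.08, 3.08], [-0.75, 2.2], [0.22, 2.44], [-1.43, 4.57], [0, 2.65], [-2.85, 2.85]. Speed limits (rad/s): [2.79, 2.79, 3.14, 3.14, 3.14, 3.14].

### API

Orientations are given as a unit quaternion [x, y, z, w].
In Python, from station import monitor, eyes, job, manip gives the robot as it stands.
- The arm moves only by the shell command python3 -m pendant 'ROWS' [FORCE]. ROWS is JSON, a list that holds one entry, the list of rows, each a list of 7 numbers: the shift along the tool's x, y, z as a fraction of full scale, then the turn, a rotation vector about the tool's x, y, z as a fraction of full scale, then the opening, from 0 (shut) to 1 (fully open). A call has 1 to 20 rows; each row shifts and turns the commanded pose from where the row before left it, along the tool's axes as they then stand; what a row does not reach is not made up. Full scale, the value 1, is 800 mm for a shift and 0.12 rad for a turn. A row lasts 1/10 s, in which the tool goes at most 50 mm and 8.59 degrees, less where a joint would pass 70% of its speed; a pose out of reach is approached as far as the arm can. A call with a number of a shift or a turn outside -1 to 1 is refused whole. A call with a gripper value outside its range is refused whole. The fingers move at their own pace and stop on an object; FORCE is the grip in N (left out, the last holds). Time passes only in rows, so rows that do not move let the fingers close. It gives the time, the measured TCP pose, the force, the opening and the grip force at its end, in the units of the state.
- monitor.sense(): the state, without advancing time (a new reading comes with each control period).
- eyes.snapshot(name): name is "scene" or "side" or "wrist"; returns a dict with "pixels" (420x560x3 uint8, red, green, blue), "depth" (420x560 float32, m along the optical axis (not along the pixel's ray), 0 where there is no reading), "intrinsics" (3x3 intrinsics, pixels), "eye" and "attitude" of the camera in the world. Camera axes: x right, y down, z forward; pixel columns grow to the right and rows downward; lengths in m; the calibration is good to about 2 mm. A picture is of the moment at which its call begins.
- job.sign_off(): hands the job in; it is judged then, once.
The state is a dict: "t": time; "q": joint angles; "qd": joint speeds; "tau": joint torques, N m; "tcp_pos": TCP position; "tool_rot": TCP orientation; "force": force on the tool from outside, world axes, zero at the start; "ft_torque": the same for the moment, N m; "finger_gap": opening from 0.0 (shut) to 1.0 (fully open); "gripper_force": force on a finger pad.
Only numpy, scipy, OpenCV 4.12 (cv2) and the standard library are available. Lean on these libraries where they do the work, as an engineer would, in place of code of your own. Each camera call takes 0.05 s, during which the arm holds its last target. There are 200 camera calls.

## Working session

There is one attempt and no reset: what is moved stays moved. The work goes in short steps, Python scripts to look and compute and a shell command to move; the robot and the scene stay as the last step left them, time stands still between calls to the robot, and variables do not carry over. Pictures are saved under pics/ and viewed, at most 17 in all, crops included, and the job is handed in when it is done.

```bash
ls; mkdir -p pics; python3 - <<'E'
from station import monitor, eyes, job, manip
import cv2, numpy as np
print(manip.nose_length, monitor.sense())
for n in ["scene","side","wrist"]:
    s=eyes.snapshot(n); cv2.imwrite(f"pics/{n}0.png",s["pixels"][:,:,::-1]); np.savez(f"{n}0.npz",**s)
    print(n,s["intrinsics"],s["eye"],s["attitude"])
E
```

```text
pics
0.014 {'t': 0.0, 'q': array([-1.78503849e-01,  5.28486450e-01,  1.43393580e+00, -2.06736167e-05,
        1.18141473e+00, -1.78513029e-01]), 'qd': array([-0.00108539,  0.00080545, -0.00196934,  0.00216001, -0.00027764,
       -0.00069599]), 'tau': array([ 2.50220628e-04, -4.42344439e+01, -1.78024775e+01, -2.06930472e-04,
        8.36740597e-03,  2.24214921e-05]), 'tcp_pos': array([6.24290422e-01, 1.49588704e-04, 2.44310489e-01]), 'tool_rot': array([ 7.07100308e-01,  7.07112364e-01, -6.47837847e-04, -9.16321297e-04]), 'force': array([-0.00687533,  0.16956705,  0.31663005]), 'ft_torque': array([ 0.02652055,  0.05201966, -0.02394333]), 'gripper_force': 0.0, 'finger_gap': 0.9988310879119194}
scene [[384.85745939   0.         279.08774312]
 [  0.         384.85745939 211.86605978]
 [  0.           0.           1.        ]] [-0.18984943 -0.44017567  0.76800766] [ 0.78021472 -0.46337215  0.20971708 -0.36410162]
side [[402.73453149   0.         283.60453415]
 [  0.         402.73453149 205.70846705]
 [  0.           0.           1.        ]] [0.50242752 0.88694383 0.52623508] [-0.02291921  0.86213222 -0.50601939  0.01212908]
wrist [[370.15943242   0.         278.7793737 ]
 [  0.         370.15943242 206.4150626 ]
 [  0.           0.           1.        ]] [0.62574562 0.08415199 0.37333735] [ 9.86294461e-01  6.73657430e-04 -9.13213785e-04  1.64990750e-01]
```

View pics/scene0.png

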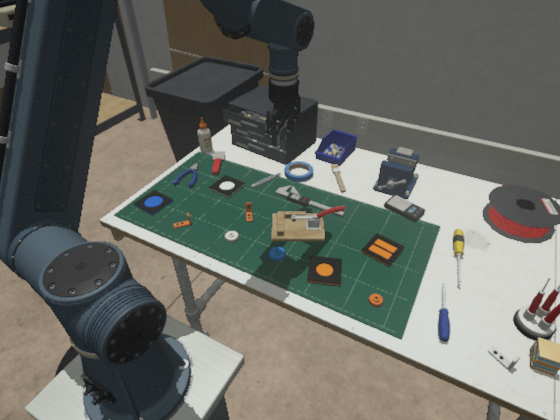

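View pics/side0.png

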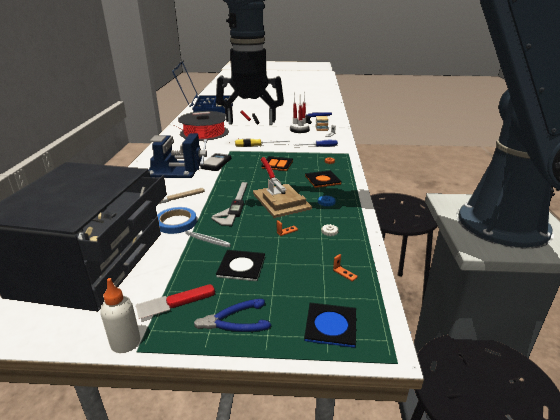

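View pics/wrist0.png

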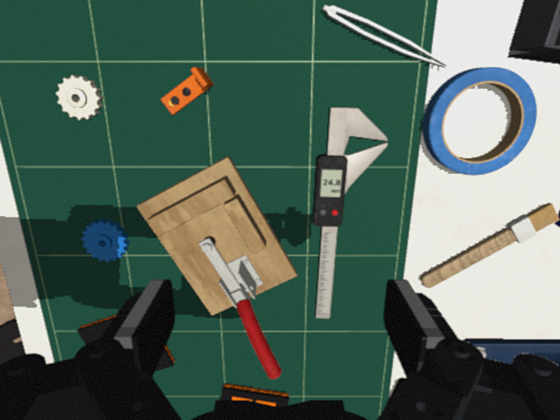

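The scene and side views show the blue nest at scene (153,202), white nest at (227,186), orange nest at (324,271) and bracket nest at (383,249). The gears are at blue (277,254), white (231,236) and orange (376,299). The brackets are at (181,222) and (249,212). The wrist view shows the jig in the middle, with the blue gear at (103,241), white gear at (78,97) and a bracket at (187,91).

```bash
cat > h.py <<'E'
import numpy as np, cv2
from scipy.spatial.transform import Rotation as R
from station import monitor, eyes, job, manip
def snap(n,save=None):
    s=eyes.snapshot(n)
    if save: cv2.imwrite(f"pics/{save}.png",s["pixels"][:,:,::-1])
    return s
def world(s):
    K=s["intrinsics"]; d=s["depth"]; v,u=np.mgrid[:d.shape[0],:d.shape[1]]
    p=np.stack([(u-K[0,2])/K[0,0]*d,(v-K[1,2])/K[1,1]*d,d],-1)
    return p@R.from_quat(s["attitude"]).as_matrix().T+s["eye"]
def masks(s):
    h=cv2.cvtColor(s["pixels"],cv2.COLOR_RGB2HSV).astype(int); H,S,V=h[...,0],h[...,1],h[...,2]
    return dict(orange=(H>5)&(H<18)&(S>170)&(V>90),blue=(H>100)&(H<122)&(S>140)&(V>50),white=(S<60)&(V>150))
def blobs(s,minpx=25,box=(.3,.95,-.6,.6)):
    W=world(s); ok=(s["depth"]>0)&(W[...,0]>box[0])&(W[...,0]<box[1])&(W[...,1]>box[2])&(W[...,1]<box[3])&(W[...,2]<.06)
    for c,m in masks(s).items():
        m=(m&ok).astype(np.uint8); m=cv2.morphologyEx(m,cv2.MORPH_CLOSE,np.ones((3,3)))
        n,L,st,ce=cv2.connectedComponentsWithStats(m)
        for i in range(1,n):
            if st[i,4]<minpx: continue
            P=W[(L==i)&ok]; lo,hi=np.percentile(P,[2,98],axis=0)
            r=cv2.minAreaRect((P[:,:2]*1000).astype(np.float32))
            print(c,st[i,4],"px",ce[i].astype(int),"mid",((lo+hi)/2).round(4),"z",lo[2].round(3),hi[2].round(3),"rect",np.round(r[0]),np.round(r[1]),round(r[2]))
E
python3 - <<'E'
from h import *
for n in ["scene","side","wrist"]:
    print(n); blobs(dict(np.load(f"{n}0.npz")))
E
```

```text
scene
orange 309 px [382 248] mid [ 0.5862 -0.3241  0.0125] z 0.009 0.016 rect [ 585. -324.] [60. 62.] 78
orange 169 px [324 269] mid [ 0.4434 -0.2159  0.0119] z 0.009 0.015 rect [ 442. -216.] [42. 43.] 73
blue 165 px [153 201] mid [0.4447 0.3715 0.0119] z 0.008 0.016 rect [445. 374.] [58. 56.] 23
blue 168 px [276 252] mid [ 0.4355 -0.0803  0.0124] z 0.007 0.018 rect [435. -79.] [44. 41.] 28
white 1401 px [243 155] mid [0.8458 0.2767 0.0057] z -0.002 0.013 rect [806. 283.] [440. 173.] 71
white 2241 px [172 233] mid [0.5224 0.2104 0.0013] z -0.002 0.005 rect [549. 206.] [531. 481.] 90
white 16497 px [424 271] mid [ 0.6239 -0.3016  0.0078] z -0.002 0.017 rect [ 629. -250.] [642. 700.] 0
white 119 px [298 171] mid [0.8102 0.0414 0.01  ] z -0.002 0.022 rect [810.  40.] [77. 67.] 21
white 102 px [226 185] mid [0.623  0.2172 0.0122] z 0.008 0.016 rect [624. 216.] [50. 48.] 59
white 69 px [282 190] mid [0.6941 0.0376 0.0117] z 0.009 0.014 rect [690.  42.] [49. 38.] 20
white 53 px [294 192] mid [ 0.6917 -0.0023  0.0141] z 0.009 0.019 rect [692.  -2.] [69. 22.] 27
white 54 px [318 204] mid [ 
[... 4614 characters left out ...]
[83. 21.] 81
white 745 px [360 162] mid [0.71   0.0026 0.0111] z 0.01 0.013 rect [703.   8.] [60. 25.] 51
white 482 px [330 182] mid [ 0.6768 -0.014   0.0159] z 0.014 0.017 rect [677. -14.] [28. 20.] 88
white 1253 px [325 270] mid [ 0.6771 -0.1187  0.0116] z 0.01 0.013 rect [ 677. -119.] [113.  15.] 88
white 1308 px [229 271] mid [ 0.5772 -0.0979  0.0324] z 0.013 0.052 rect [ 573. -101.] [33. 87.] 37
white 1420 px [ 33 330] mid [ 0.3297 -0.205   0.0012] z -0.001 0.003 rect [ 330. -204.] [37. 95.] 0
white 27 px [482 351] mid [ 0.863  -0.2177  0.0184] z 0.015 0.022 rect [ 864. -217.] [ 5. 10.] 32
white 258 px [395 371] mid [ 0.7748 -0.2631  0.0009] z -0.001 0.002 rect [ 775. -262.] [19. 58.] 3
```

```bash
python3 -m pendant '[[[-0.02,-0.047,0,0,0,0,0.65],[-0.02,-0.047,0,0,0,0,0.65],[-0.02,-0.047,0,0,0,0,0.65],[-0.02,-0.047,0,0,0,0,0.65],[-0.02,-0.047,0,0,0,0,0.65],[0,0,0.008,0,0,1,0.65],[0,0,0.008,0,0,1,0.65],[0,0,0.008,0,0,1,0.65],[0,0,0.008,0,0,1,0.65],[0,0,0.008,0,0,1,0.65],[0,0,0.008,0,0,1,0.65],[0,0,0.008,0,0,1,0.65],[0,0,0.008,0,0,1,0.65],[0,0,0.008,0,0,1,0.65],[0,0,0.008,0,0,1,0.65],[0,0,0.008,0,0,1,0.65],[0,0,0.008,0,0,1,0.65],[0,0,0.008,0,0,1,0.65],[0,0,0,0,0,0.1,0.65]]]' 60
cat >> h.py <<'E'
def tip(s):
    st=monitor.sense(); T=R.from_quat(st["tool_rot"]).as_matrix()
    p=(world(s)-st["tcp_pos"])@T
    m=(s["depth"]>0)&(np.abs(p[...,0])<.012)&(np.abs(p[...,1])<.06)&(p[...,2]>-.03)&(p[...,2]<.03)
    for sg in (1,-1):
        q=p[m&(np.sign(p[...,1])==sg)]
        if len(q): print("finger",sg,len(q),"zmax",np.percentile(q[:,2],[90,99,100]).round(4),"inner y",np.percentile(np.abs(q[:,1]),[1,50]).round(4))
    return p
E
python3 - <<'E'
from h import *
s=snap("wrist","w1"); print(monitor.sense()["tcp_pos"],R.from_quat(monitor.sense()["tool_rot"]).as_matrix().round(3),monitor.sense()["finger_gap"],manip.nose_length)
tip(s); blobs(s,200,(.3,.52,-.2,0.05))
E
```

```text
t: 2.05
tcp_pos: [0.4364, -0.0797, 0.1614]
tool_rot: [1.0, -0.001, -0.001, -0.0]
force: [-0.5, 0.9, 0.5]
finger_gap: 0.65
gripper_force: 0.0
[ 0.43669205 -0.0798355   0.16178974] [[ 1.    -0.    -0.001]
 [-0.    -1.     0.001]
 [-0.001 -0.001 -1.   ]] 0.6502846155566683 0.014
finger 1 2706 zmax [0.0019 0.0082 0.0101] inner y [0.0272 0.0283]
finger -1 2700 zmax [0.0019 0.0082 0.0109] inner y [0.0278 0.0289]
blue 2595 px [279 189] mid [ 0.4384 -0.0799  0.0104] z 0.004 0.017 rect [438. -80.] [49. 47.] 50
white 913 px [150 300] mid [0.33   0.0343 0.0011] z -0.001 0.003 rect [330.  33.] [36. 34.] 0
white 2868 px [258 302] mid [ 0.3296 -0.0616  0.0011] z -0.001 0.003 rect [329. -61.] [85. 36.] 90
```

View pics/w1.png

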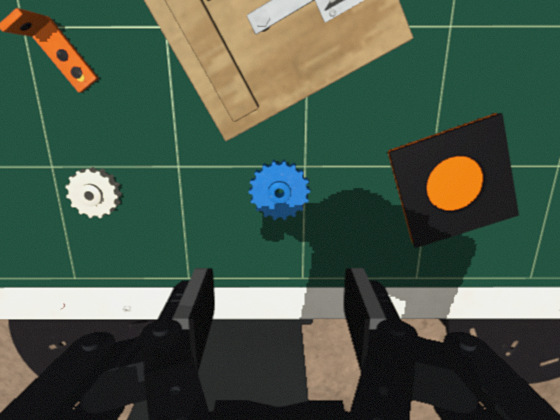

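The wrist view has the blue gear at (279,189) between the pads, and the fingertips are about 11 mm ahead of the TCP. I'm descending.

```bash
python3 -m pendant '[[[0.002,0,0.04,0,0,0,0.7],[0,0,0.04,0,0,0,0.7],[0,0,0.04,0,0,0,0.7],[0,0,0.03,0,0,0,0.7],[0,0,0.015,0,0,0,0.7],[0,0,0.0125,0,0,0,0.7],[0,0,0,0,0,0,0.7],[0,0,0,0,0,0,0.4],[0,0,0,0,0,0,0.4],[0,0,0,0,0,0,0.4],[0,0,0,0,0,0,0.4],[0,0,0,0,0,0,0.4]]]' 50
python3 - <<'E'
from h import *
s=snap("wrist","w2"); print(monitor.sense()["tcp_pos"]); tip(s)
E
```

```text
t: 3.3
tcp_pos: [0.4389, -0.0801, 0.0211]
tool_rot: [1.0, -0.0, 0.001, 0.0]
force: [-0.3, 0.3, 8.3]
finger_gap: 0.518
gripper_force: 51.4
[ 0.43896125 -0.08010431  0.02110473]
finger 1 7407 zmax [0.0181 0.0189 0.0197] inner y [0.0008 0.0232]
finger -1 7466 zmax [0.0182 0.0189 0.0196] inner y [0.0008 0.0236]
```

```bash
python3 -m pendant '[[[0,0,-0.01,0,0,0,0.4],[0,0,-0.04,0,0,0,0.4],[0,0,-0.05,0,0,0,0.4],[0,0,-0.05,0,0,0,0.4],[0,0,-0.02,0,0,0,0.4]]]'
python3 - <<'E'
from h import *
s=snap("wrist","w3"); st=monitor.sense(); print(st["tcp_pos"],st["force"])
W=world(s); m=masks(s)["blue"]&(W[...,2]>.08); p=(W-st["tcp_pos"])@R.from_quat(st["tool_rot"]).as_matrix(); q=p[m]; print(m.sum(),np.percentile(q,[1,50,99],axis=0).round(4))
E
```

```text
t: 3.85
tcp_pos: [0.44, -0.0805, 0.1598]
tool_rot: [1.0, -0.0, 0.003, 0.001]
force: [0.8, -0.4, 0.2]
finger_gap: 0.514
gripper_force: 51.1
[ 0.44071857 -0.08074666  0.16077257] [0.36942319 0.64868583 0.58238139]
8284 [[-0.0222 -0.0217  0.005 ]
 [ 0.0026 -0.0003  0.0098]
 [ 0.022   0.021   0.0176]]
```

View pics/w3.png

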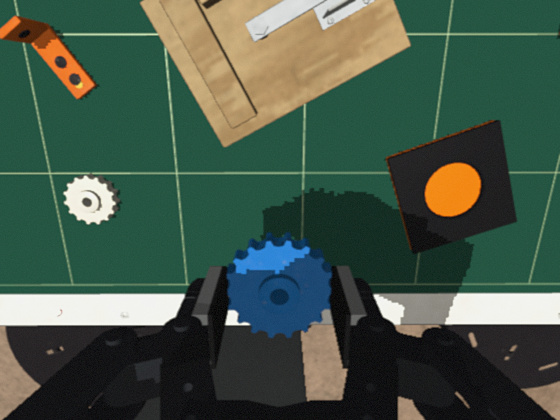

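The blue gear is held level at (279,290), with its underside about 18 mm below the TCP. I'm carrying it to the blue nest.

```bash
python3 -m pendant '[[[0,-0.03,0,0,0,0,0.4],[0.001,-0.05,0,0,0,0,0.4],[0.001,-0.05,0,0,0,0,0.4],[0.001,-0.05,0,0,0,0,0.4],[0.001,-0.05,0,0,0,0,0.4],[0.001,-0.05,0,0,0,0,0.4],[0.001,-0.05,0,0,0,0,0.4],[0,-0.05,0,0,0,0,0.4],[0,-0.05,0,0,0,0,0.4],[0,-0.05,0,0,0,0,0.4],[0,-0.05,0,0,0,0,0.4],[0,-0.04,0.01,0,0,0,0.4],[0,0,0.02,0,0,0,0.4],[0,0,0,0,0,0,0.4]]]'
cat >> h.py <<'E'
def floor(s,c,lo=.006,hi=.017,box=(.3,.95,-.6,.6),n=100,aspect=1):
    "centre of nest floor colour, by minAreaRect of near-floor points (ellipse fit of hull)"
    W=world(s); m=masks(s)[c]&(s["depth"]>0)&(W[...,2]>lo)&(W[...,2]<hi)&(W[...,0]>box[0])&(W[...,0]<box[1])&(W[...,1]>box[2])&(W[...,1]<box[3])
    nn,L,st,ce=cv2.connectedComponentsWithStats(m.astype(np.uint8))
    for i in range(1,nn):
        if st[i,4]<n: continue
        P=(W[L==i]*1000).astype(np.float32); h=cv2.convexHull(P[:,:2])
        print(c,st[i,4],ce[i].astype(int),"circle",cv2.minEnclosingCircle(h),"rect",cv2.minAreaRect(h),"z",np.median(P[:,2]))
E
python3 - <<'E'
from h import *
s=snap("wrist","w4"); print(monitor.sense()["tcp_pos"]); floor(s,"blue",box=(.38,.52,.3,.45))
E
```

```text
t: 5.3
tcp_pos: [0.4417, 0.376, 0.1297]
tool_rot: [1.0, 0.0, -0.002, 0.001]
force: [-0.9, -0.8, -1.0]
finger_gap: 0.512
gripper_force: 51.1
[0.44233673 0.37554129 0.13057808]Traceback (most recent call last):
  File "<stdin>", line 2, in <module>
  File "h.py", line 39, in floor
    P=(W[L==i]*1000).astype(np.float32); h=cv2.convexHull(P[:,:2])
                                           ~~~~~~~~~~~~~~^^^^^^^^^
cv2.error: OpenCV(4.12.0) /io/opencv/modules/imgproc/src/convhull.cpp:143: error: (-215:Assertion failed) total >= 0 && (depth == CV_32F || depth == CV_32S) in function 'convexHull'
```

View pics/w4.png

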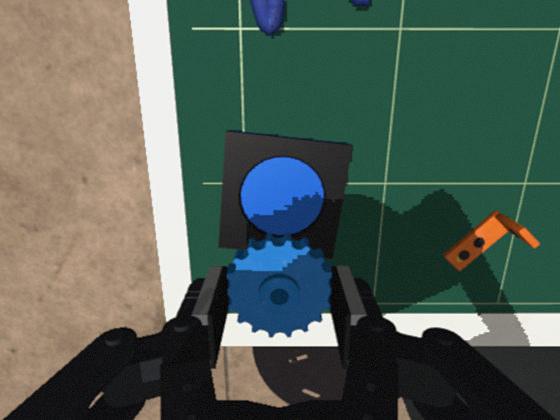

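The blue well is at (282,195), just ahead of the held gear. I'll fix the helper and measure its centre.

```bash
sed -i 's/cv2.convexHull(P\[:,:2\])/cv2.convexHull(np.ascontiguousarray(P[:,:2]))/' h.py
python3 - <<'E'
from h import *
s=snap("wrist"); st=monitor.sense(); print(st["tcp_pos"]); floor(s,"blue",box=(.38,.52,.3,.45))
W=world(s); m=masks(s)["blue"]&(W[...,2]>.08); q=W[m]; lo,hi=np.percentile(q,[1,99],axis=0); print("gear",(lo+hi)/2,lo[2])
E
```

```text
[0.4430718  0.37540324 0.1313952 ]
blue 5141 [281 195] circle ((448.29345703125, 373.7226867675781), 29.72308349609375) rect ((448.6678161621094, 373.64764404296875), (58.22688293457031, 58.52678680419922), 70.97823333740234) z 10.343472
gear [0.44354067 0.37557956 0.12015464] 0.1135822397907979
```

```bash
python3 -m pendant '[[[0.006,0.002,0.02,0,0,0,0.4],[0,0,0.04,0,0,0,0.4],[0,0,0.04,0,0,0,0.4],[0,0,0.02,0,0,0,0.4],[0,0,0.004,0,0,0,0.4],[0,0,0,0,0,0,0.4],[0,0,0,0,0,0,0.4]]]'
```

```text
t: 6.1
tcp_pos: [0.4497, 0.3744, 0.0338]
tool_rot: [1.0, -0.001, 0.001, -0.0]
force: [-0.9, -0.6, 0.5]
finger_gap: 0.511
gripper_force: 51.1
```

```bash
python3 -m pendant '[[[0,0,0.002,0,0,0,0.4],[0,0,0.002,0,0,0,0.4],[0,0,0.001,0,0,0,0.4],[0,0,0.001,0,0,0,0.4],[0,0,0,0,0,0,0.4]]]'
```

```text
t: 6.6
tcp_pos: [0.4488, 0.3745, 0.0282]
tool_rot: [1.0, -0.001, 0.0, -0.0]
force: [0.2, -0.1, -0.1]
finger_gap: 0.517
gripper_force: 51.2
```

Next I release, rise and look, still next to the nest.

```bash
python3 -m pendant '[[[0,0,0,0,0,0,0.6],[0,0,0,0,0,0,0.72],[0,0,0,0,0,0,0.72],[0,0,0,0,0,0,0.72],[0,0,-0.02,0,0,0,0.72],[0,0,-0.05,0,0,0,0.72],[0,0,-0.05,0,0,0,0.72],[0,0,-0.04,0,0,0,0.72]]]'
cat >> h.py <<'E'
def seated(s,c,box):
    W=world(s); m=masks(s)[c]&(s["depth"]>0)&(W[...,2]>.0155)&(W[...,2]<.04)&(W[...,0]>box[0])&(W[...,0]<box[1])&(W[...,1]>box[2])&(W[...,1]<box[3])
    P=W[m]; h,e=np.histogram(P[:,2],np.arange(.015,.04,.001)); print("n",m.sum(),"z hist",[(round(a,3),int(b)) for a,b in zip(e,h) if b>8])
    r=P[P[:,2]>.0165]; lo,hi=np.percentile(r,[1,99],axis=0); print("centre",((lo+hi)/2).round(4),"size",(hi-lo).round(4))
    A=np.c_[r[:,:2]-r[:,:2].mean(0),np.ones(len(r))]; k=r[:,2]<.0205; print("tilt deg",np.degrees(np.linalg.lstsq(A[k],r[k,2],rcond=None)[0][:2]).round(2))
E
python3 - <<'E'
from h import *
s=snap("wrist","w5"); print(monitor.sense()["tcp_pos"]); seated(s,"blue",(.38,.52,.3,.45)); floor(s,"blue",box=(.38,.52,.3,.45))
b=snap("wrist");blobs(b,300,(.38,.66,.1,.3))
E
```

```text
t: 7.4
tcp_pos: [0.449, 0.3746, 0.1581]
tool_rot: [1.0, -0.001, 0.001, -0.0]
force: [-0.5, -0.7, 0.1]
finger_gap: 0.717
gripper_force: 0.0
[0.45161766 0.37626725 0.16315953]
n 2618 z hist [(np.float64(0.015), 12), (np.float64(0.016), 37), (np.float64(0.017), 82), (np.float64(0.018), 667), (np.float64(0.019), 1114), (np.float64(0.02), 347), (np.float64(0.021), 37), (np.float64(0.022), 117), (np.float64(0.023), 160), (np.float64(0.024), 44)]
centre [0.4482 0.3745 0.0208] size [0.0426 0.0427 0.0068]
tilt deg [-0.1   0.16]
blue 1604 [282 188] circle ((448.33551025390625, 373.5519104003906), 29.704917907714844) rect ((448.3715515136719, 373.4852294921875), (58.46458053588867, 58.62947082519531), 48.109535217285156) z 10.499647
orange 1285 px [465 235] mid [0.4143 0.2278 0.0226] z 0.007 0.039 rect [411. 226.] [23. 50.] 49
```

The large gear is seated flat: rim at 19 mm, centred and level. Next is the white gear.

```bash
python3 -m pendant '[[[-0.0025,0.0485,0,0,0,0,0.6],[-0.0025,0.0485,0,0,0,0,0.6],[-0.0025,0.0485,0,0,0,0,0.6],[-0.0025,0.0485,0,0,0,0,0.6],[-0.0025,0.0485,0,0,0,0,0.6],[-0.0025,0.0485,0,0,0,0,0.6],[-0.0025,0.0485,0,0,0,0,0.6],[-0.0025,0.0485,0.02,0,0,0,0.6],[0,0,0.03,0,0,0,0.6],[0,0,0,0,0,0,0.6]]]'
python3 - <<'E'
from h import *
s=snap("wrist","w6"); print(monitor.sense()["tcp_pos"]); tip(s); blobs(s,300,(.38,.5,0,.14))
E
```

```text
t: 8.5
tcp_pos: [0.4303, 0.063, 0.1139]
tool_rot: [1.0, -0.002, -0.003, -0.0]
force: [-0.7, 0.3, 0.4]
finger_gap: 0.6
gripper_force: 0.0
[0.43096649 0.06370872 0.11492975]
finger 1 2883 zmax [0.0029 0.0095 0.0122] inner y [0.0259 0.0276]
finger -1 2862 zmax [0.0029 0.0095 0.0124] inner y [0.0249 0.0265]
white 1951 px [271 200] mid [0.4399 0.0678 0.0136] z 0.01 0.017 rect [440.  69.] [31. 42.] 7
```

```bash
cat >> h.py <<'E'
def tall(s,box,zlo=.008,zhi=.03):
    W=world(s); m=(s["depth"]>0)&(W[...,2]>zlo)&(W[...,2]<zhi)&(W[...,0]>box[0])&(W[...,0]<box[1])&(W[...,1]>box[2])&(W[...,1]<box[3])
    P=W[m]; lo,hi=np.percentile(P,[1,99],axis=0); print("tall",m.sum(),((lo+hi)/2).round(4),(hi-lo).round(4)); return P
E
python3 - <<'E'
from h import *
s=snap("wrist"); print(monitor.sense()["tcp_pos"]); tall(s,(.38,.5,0.02,.12))
E
```

```text
[0.4316802  0.06419525 0.11566823]
tall 2392 [0.4366 0.0679 0.0132] [0.0357 0.0361 0.0081]
```

```bash
python3 -m pendant '[[[0.006,-0.0045,0.02,0,0,0,0.6],[0,0,0.04,0,0,0,0.6],[0,0,0.03,0,0,0,0.6],[0,0,0.02,0,0,0,0.6],[0,0,0.008,0,0,0,0.6],[0,0,0,0,0,0,0.6],[0,0,0,0,0,0,0.3],[0,0,0,0,0,0,0.3],[0,0,0,0,0,0,0.3],[0,0,0,0,0,0,0.3],[0,0,0,0,0,0,0.3]]]'
python3 -m pendant '[[[0,0,-0.01,0,0,0,0.3],[0,0,-0.04,0,0,0,0.3],[0,0,-0.05,0,0,0,0.3],[0,0,-0.05,0,0,0,0.3],[0,0,-0.02,0,0,0,0.3],[0,0,0,0,0,0,0.3]]]'
python3 - <<'E'
from h import *
s=snap("wrist","w7"); st=monitor.sense(); print(st["tcp_pos"])
W=world(s); m=masks(s)["white"]&(W[...,2]>.08); p=(W-st["tcp_pos"])@R.from_quat(st["tool_rot"]).as_matrix(); q=p[m]; print(m.sum(),np.percentile(q,[1,50,99],axis=0).round(4))
E
```

```text
t: 9.7
tcp_pos: [0.4377, 0.0679, 0.023]
tool_rot: [1.0, -0.001, 0.001, -0.0]
force: [-0.1, 3.0, 7.5]
finger_gap: 0.414
gripper_force: 50.1
t: 10.3
tcp_pos: [0.4388, 0.0674, 0.1607]
tool_rot: [1.0, -0.0, 0.004, 0.0]
force: [0.3, 1.1, 0.2]
finger_gap: 0.414
gripper_force: 49.9
[0.43779073 0.06749159 0.1591416 ]
926 [[-0.0164 -0.0313 -0.1307]
 [ 0.0136 -0.002   0.0091]
 [ 0.0854  0.0175  0.0108]]
```

View pics/w7.png

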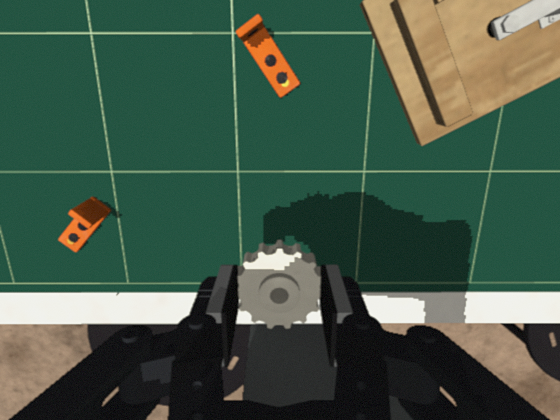

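The white gear is held level at (280,292). The brackets are visible at (268,57) and (85,222). Next I carry it to the white nest.

```bash
python3 -m pendant '[[[0.02,-0.016,0,0,0,0,0.3],[0.039,-0.031,0,0,0,0,0.3],[0.039,-0.031,0,0,0,0,0.3],[0.039,-0.031,0,0,0,0,0.3],[0.039,-0.031,0,0,0,0,0.3],[0.039,-0.031,0,0,0,0,0.3],[0.018,-0.015,0.02,0,0,0,0.3],[0,0,0.015,0,0,0,0.3],[0,0,0,0,0,0,0.3],[0,0,0,0,0,0,0.3]]]'
python3 - <<'E'
from h import *
s=snap("wrist","w8"); st=monitor.sense(); print(st["tcp_pos"]); floor(s,"white",box=(.56,.69,.15,.28))
W=world(s); p=W[(W[...,2]>.112)&(s["depth"]>0)]; p=p[(abs(p[:,1]-st["tcp_pos"][1])<.012)&(p[:,2]<.125)]; print("gear x range",np.percentile(p[:,0],[1,99]))
E
```

```text
t: 11.35
tcp_pos: [0.6216, 0.2152, 0.128]
tool_rot: [1.0, -0.001, -0.002, 0.001]
force: [0.1, -0.5, -0.4]
finger_gap: 0.417
gripper_force: 49.9
[0.62235045 0.21526781 0.1289917 ]
white 3795 [276 196] circle ((627.5267333984375, 216.455810546875), 25.388824462890625) rect ((627.7992553710938, 216.62059020996094), (49.51335144042969, 49.75267028808594), 76.30682373046875) z 10.318386
gear x range [0.60232769 0.63932486]
```

```bash
python3 -m pendant '[[[0.007,-0.0016,0.02,0,0,0,0.3],[0,0,0.04,0,0,0,0.3],[0,0,0.04,0,0,0,0.3],[0,0,0.014,0,0,0,0.3],[0,0,0.004,0,0,0,0.3],[0,0,0.002,0,0,0,0.3],[0,0,0.002,0,0,0,0.3],[0,0,0.002,0,0,0,0.3],[0,0,0,0,0,0,0.3]]]'
```

```text
t: 12.3
tcp_pos: [0.6298, 0.2176, 0.0314]
tool_rot: [1.0, -0.001, 0.001, -0.0]
force: [-0.2, -0.3, -0.9]
finger_gap: 0.414
gripper_force: 50.0
```

```bash
python3 -m pendant '[[[0,0,0.0015,0,0,0,0.3],[0,0,0.001,0,0,0,0.3],[0,0,0,0,0,0,0.3],[0,0,0,0,0,0,0.5],[0,0,0,0,0,0,0.65],[0,0,0,0,0,0,0.65],[0,0,0,0,0,0,0.65],[0,0,-0.02,0,0,0,0.65],[0,0,-0.05,0,0,0,0.65],[0,0,-0.05,0,0,0,0.65],[0,0,-0.04,0,0,0,0.65],[0,0,0,0,0,0,0.65]]]'
python3 - <<'E'
from h import *
s=snap("wrist","w9"); print(monitor.sense()["tcp_pos"]); seated(s,"white",(.57,.69,.15,.28)); tall(s,(.57,.69,.15,.28),.0165,.04)
E
```

```text
t: 13.5
tcp_pos: [0.6332, 0.2183, 0.1637]
tool_rot: [1.0, -0.001, 0.006, -0.001]
force: [0.7, 0.0, 0.4]
finger_gap: 0.653
gripper_force: 0.0
[0.63139127 0.21793385 0.1608255 ]
n 1262 z hist [(np.float64(0.016), 10), (np.float64(0.017), 36), (np.float64(0.018), 312), (np.float64(0.019), 491), (np.float64(0.02), 156), (np.float64(0.021), 16), (np.float64(0.022), 93), (np.float64(0.023), 121), (np.float64(0.024), 26)]
centre [0.6295 0.2177 0.0209] size [0.0341 0.0362 0.0067]
tilt deg [-0.08 -0.1 ]
tall 1704 [0.6288 0.2176 0.0206] [0.0356 0.0358 0.0074]
```

The white gear is seated too. The small orange gear is next.

```bash
python3 -m pendant '[[[-0.01,0.026,0,0,0,0,0.55],[-0.0193,0.0513,0,0,0,0,0.55],[-0.0193,0.0513,0,0,0,0,0.55],[-0.0193,0.0513,0,0,0,0,0.55],[-0.0193,0.0513,0,0,0,0,0.55],[-0.0193,0.0513,0,0,0,0,0.55],[-0.0193,0.0513,0,0,0,0,0.55],[-0.0193,0.0513,0,0,0,0,0.55],[-0.0193,0.0513,0,0,0,0,0.55],[-0.0193,0.0513,0,0,0,0,0.55],[-0.0193,0.0513,0,0,0,0,0.55],[-0.0193,0.0513,0,0,0,0,0.55],[-0.0193,0.0513,0,0,0,0,0.55],[-0.0193,0.0513,0,0,0,0,0.55],[-0.01,0.026,0.02,0,0,0,0.55],[0,0,0.03,0,0,0,0.55],[0,0,0,0,0,0,0.55],[0,0,0,0,0,0,0.55]]]'
python3 - <<'E'
from h import *
s=snap("wrist","w10"); print(monitor.sense()["tcp_pos"]); tall(s,(.36,.46,-.41,-.30)); blobs(s,300,(.36,.5,-.42,-.15))
E
```

```text
t: 15.35
tcp_pos: [0.4112, -0.3563, 0.1157]
tool_rot: [1.0, -0.001, -0.001, -0.001]
force: [-0.4, 0.6, -0.1]
finger_gap: 0.554
gripper_force: 0.0
[ 0.411866   -0.35663092  0.11652156]
tall 1709 [ 0.4172 -0.362   0.013 ] [0.0309 0.0304 0.0087]
orange 3580 px [ 61 164] mid [ 0.4437 -0.216   0.0108] z 0.009 0.013 rect [ 444. -217.] [46. 44.] 88
orange 1788 px [287 203] mid [ 0.4173 -0.3622  0.011 ] z 0.005 0.017 rect [ 416. -363.] [36. 33.] 32
```

```bash
python3 -m pendant '[[[0.006,0.0065,0.02,0,0,0,0.55],[0,0,0.04,0,0,0,0.55],[0,0,0.03,0,0,0,0.55],[0,0,0.02,0,0,0,0.55],[0,0,0.0075,0,0,0,0.55],[0,0,0,0,0,0,0.55],[0,0,0,0,0,0,0.2],[0,0,0,0,0,0,0.2],[0,0,0,0,0,0,0.2],[0,0,0,0,0,0,0.2],[0,0,0,0,0,0,0.2]]]'
python3 -m pendant '[[[0,0,-0.01,0,0,0,0.2],[0,0,-0.04,0,0,0,0.2],[0,0,-0.05,0,0,0,0.2],[0,0,-0.05,0,0,0,0.2],[0.01,-0.02,-0.02,0,0,0,0.2],[0.009,-0.045,0,0,0,0,0.2],[0.009,-0.045,0,0,0,0,0.2],[0.006,-0.045,0,0,0,0,0.2],[0,-0.026,0.015,0,0,0,0.2],[0,0,0.02,0,0,0,0.2],[0,0,0,0,0,0,0.2],[0,0,0,0,0,0,0.2]]]'
python3 - <<'E'
from h import *
s=snap("wrist","w11"); st=monitor.sense(); print(st["tcp_pos"]); floor(s,"orange",box=(.38,.52,-.28,-.15))
W=world(s); m=masks(s)["orange"]&(W[...,2]>.08); p=(W-st["tcp_pos"])@R.from_quat(st["tool_rot"]).as_matrix(); q=p[m]; print(m.sum(),np.percentile(q,[1,50,99],axis=0).round(4))
E
```

```text
t: 16.5
tcp_pos: [0.4174, -0.363, 0.024]
tool_rot: [1.0, -0.001, 0.001, 0.001]
force: [0.6, 1.4, 6.5]
finger_gap: 0.334
gripper_force: 49.3
t: 17.7
tcp_pos: [0.4443, -0.2182, 0.131]
tool_rot: [1.0, -0.001, 0.0, 0.0]
force: [1.5, 0.0, -0.3]
finger_gap: 0.336
gripper_force: 49.4
[ 0.44452922 -0.21862905  0.13120096]
orange 1192 [279 216] circle ((444.1544494628906, -216.4939727783203), 22.633052825927734) rect ((444.06201171875, -216.59849548339844), (44.58529281616211, 44.42561721801758), 18.834529876708984) z 10.384787
3993 [[-0.015  -0.0143  0.007 ]
 [ 0.0032 -0.0004  0.0119]
 [ 0.0159  0.0134  0.0201]]
```

View pics/w11.png

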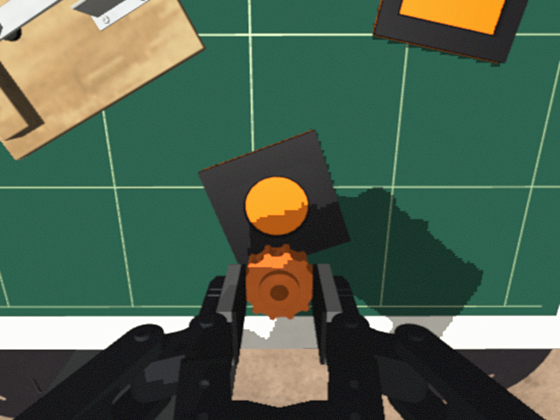

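The orange gear is held level at (279,285), with its well at (277,205). I'm placing it.

```bash
python3 -m pendant '[[[0,-0.0026,0.02,0,0,0,0.2],[0,0,0.04,0,0,0,0.2],[0,0,0.04,0,0,0,0.2],[0,0,0.014,0,0,0,0.2],[0,0,0.004,0,0,0,0.2],[0,0,0.003,0,0,0,0.2],[0,0,0.002,0,0,0,0.2],[0,0,0,0,0,0,0.2],[0,0,0,0,0,0,0.2]]]'
```

```text
t: 18.65
tcp_pos: [0.4445, -0.216, 0.0329]
tool_rot: [1.0, -0.001, 0.001, 0.001]
force: [0.7, -0.2, 0.3]
finger_gap: 0.335
gripper_force: 49.5
```

```bash
python3 -m pendant '[[[0,0,0.0015,0,0,0,0.2],[0,0,0.001,0,0,0,0.2],[0,0,0,0,0,0,0.2],[0,0,0,0,0,0,0.4],[0,0,0,0,0,0,0.55],[0,0,0,0,0,0,0.55],[0,0,0,0,0,0,0.55],[0,0,-0.02,0,0,0,0.55],[0,0,-0.05,0,0,0,0.55],[0,0,-0.05,0,0,0,0.55],[0,0,-0.04,0,0,0,0.55],[0,0,0,0,0,0,0.55]]]'
python3 - <<'E'
from h import *
s=snap("wrist","w12"); print(monitor.sense()["tcp_pos"],monitor.sense()["q"].round(2)); seated(s,"orange",(.38,.52,-.28,-.15))
# brackets nest from scene cam + wrist
for n in ("wrist","scene"):
    s=snap(n); print(n); floor(s,"orange",box=(.51,.66,-.40,-.24),lo=.005,hi=.018)
for n in ("scene","side"):
    s=snap(n); blobs(s,25,(.36,.58,.03,.28))
    W=world(s)
    for b in ((.49,.58,.03,.12),(.36,.46,.18,.28)): P=tall(s,b,.026,.045); 
E
```

```text
t: 19.85
tcp_pos: [0.4463, -0.2173, 0.1619]
tool_rot: [1.0, -0.0, 0.004, 0.003]
force: [0.2, -0.1, 0.1]
finger_gap: 0.55
gripper_force: 0.0
[ 0.44514322 -0.21650321  0.16000872] [-0.68  0.49  1.84 -0.    0.81  0.89]
n 1241 z hist [(np.float64(0.016), 18), (np.float64(0.017), 51), (np.float64(0.018), 238), (np.float64(0.019), 457), (np.float64(0.02), 136), (np.float64(0.021), 25), (np.float64(0.022), 118), (np.float64(0.023), 154), (np.float64(0.024), 39)]
centre [ 0.4438 -0.2159  0.0208] size [0.0309 0.0306 0.0072]
tilt deg [-0.39 -0.37]
wrist
orange 3015 [437  16] circle ((573.6072998046875, -322.1394348144531), 32.814544677734375) rect ((573.2315063476562, -322.31195068359375), (61.30059051513672, 26.764625549316406), 78.87742614746094) z 10.457088
scene
orange 280 [382 248] circle ((584.2244873046875, -323.1380920410156), 39.04341506958008) rect ((585.91845703125, -324.5486755371094), (59.81011199951172, 60.393062591552734), 78.77851867675781) z 11.337324
white 1685 px [243 347] mid [ 0.473   0.1509 -0.7282] z -0.735 -0.721 rect [470. 155.] [220. 249.] 0
tall 26 [0.5539 0.0841 0.0336] [0.0112 0.015  0.013 ]
tall 15 [0.426  0.21   0.0338] [0.0137 0.0142 0.0147]
orange 143 px [284 228] mid [0.5371 0.0783 0.0198] z 0.004 0.036 rect [536.  76.] [48. 19.] 35
orange 205 px [342 269] mid [0.4117 0.2299 0.0203] z 0.004 0.037 rect [411. 230.] [20. 49.] 46
tall 27 [0.5535 0.0888 0.0319] [0.0101 0.0142 0.0109]
tall 42 [0.4268 0.2148 0.032 ] [0.0135 0.015  0.0115]
```

All three gears are seated. Next is bracket A, with its leg near (0.554, 0.087) at about 35°.

```bash
python3 -m pendant '[[[0.01,-0.025,0,0,0,0,0.45],[0.017,-0.0473,0,0,0,0,0.45],[0.017,-0.0473,0,0,0,0,0.45],[0.017,-0.0473,0,0,0,0,0.45],[0.017,-0.0473,0,0,0,0,0.45],[0.017,-0.0473,0,0,0,0,0.45],[0.017,-0.0473,0,0,0,0,0.45],[0.017,-0.0473,0,0,0,0,0.45],[0.007,-0.023,0,0,0,0,0.45],[0,0,0.005,0,0,-1,0.45],[0,0,0.005,0,0,-1,0.45],[0,0,0.005,0,0,-1,0.45],[0,0,0.005,0,0,-1,0.45],[0,0,0.005,0,0,-1,0.45],[0,0,0,0,0,-0.1,0.45],[0,0,0,0,0,0,0.45]]]'
cat >> h.py <<'E'
def bracket(s,box,z0=.003):
    "leg top centre and foot direction, orange pixels in box; z0 height of underside"
    W=world(s); m=masks(s)["orange"]|((cv2.cvtColor(s["pixels"],cv2.COLOR_RGB2HSV)[...,0]<18)&(cv2.cvtColor(s["pixels"],cv2.COLOR_RGB2HSV)[...,1]>170))
    m&=(s["depth"]>0)&(W[...,0]>box[0])&(W[...,0]<box[1])&(W[...,1]>box[2])&(W[...,1]<box[3])&(W[...,2]>z0-.001)
    P=W[m].astype(np.float32); foot=P[P[:,2]<z0+.008]; top=P[P[:,2]>z0+.031]; leg=P[P[:,2]>z0+.015]
    for nm,q in (("all",P),("foot",foot),("leg",leg),("top",top)):
        if len(q)>8: 
            r=cv2.minAreaRect(np.ascontiguousarray(q[:,:2]*1000)); print(nm,len(q),"c",np.round(r[0],1),np.round(r[1],1),round(r[2],1),"z",np.percentile(q[:,2],[2,98]).round(4))
E
python3 - <<'E'
from h import *
s=snap("wrist","w13"); st=monitor.sense(); print(st["tcp_pos"],R.from_quat(st["tool_rot"]).as_matrix()[:,0]); bracket(s,(.48,.6,.03,.13)); tip(s)
for n in("side","scene"):
    s=snap(n); W=world(s); h=cv2.cvtColor(s["pixels"],cv2.COLOR_RGB2HSV).astype(int)
    m=((h[...,0]<5)|(h[...,0]>172))&(h[...,1]>150)&(h[...,2]>80)&(W[...,0]>.5)&(W[...,0]<.8)&(abs(W[...,1])<.35)&(W[...,2]>.02); print("red",m.sum(),np.percentile(W[m],[1,99],axis=0))
E
```

```text
t: 21.7
tcp_pos: [0.5526, 0.0874, 0.1369]
tool_rot: [0.954, 0.3, -0.001, -0.0]
force: [0.1, 0.6, -0.3]
finger_gap: 0.451
gripper_force: 0.0
[0.55284262 0.08738053 0.13726701] [ 0.82040231  0.571785   -0.00139857]
all 1314 c [538.   73.6] [50.2 18.4] 35.3 z [0.007  0.0384]
foot 830 c [537.9  73.6] [49.9 18.3] 36.1 z [0.0067 0.0099]
leg 417 c [556.5  86.1] [ 5.5 17.3] 34.9 z [0.0193 0.0389]
top 234 c [556.5  86.1] [ 5.5 17.1] 34.9 z [0.0342 0.039 ]
finger 1 2416 zmax [0.0038 0.0106 0.0138] inner y [0.0193 0.0211]
finger -1 2470 zmax [0.0037 0.0101 0.0133] inner y [0.0188 0.0206]
red 39 [[ 0.59510307 -0.18749738  0.05365013]
 [ 0.62215813 -0.13366717  0.08294877]]
red 47 [[ 0.57907419 -0.18735257  0.02017215]
 [ 0.71643074  0.31528303  0.08343531]]
```

View pics/w13.png

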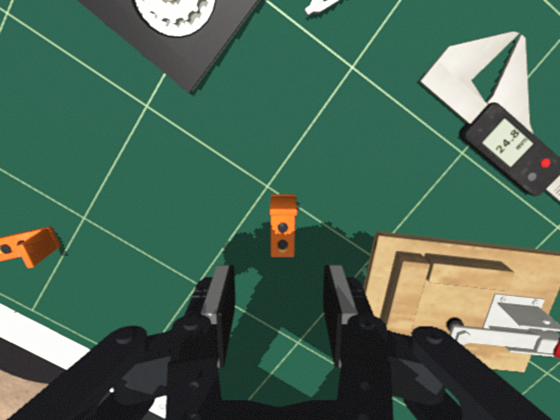

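Bracket A's leg is at (284,203), lined up with the tool. The jig, at (380,240), is clear of the fingers.

```bash
python3 -m pendant '[[[0.003,0.004,0.02,0,0,0,0.45],[0,0,0.04,0,0,0,0.45],[0,0,0.04,0,0,0,0.45],[0,0,0.024,0,0,0,0.45],[0,0,0.01,0,0,0,0.45],[0,0,0,0,0,0,0.45],[0,0,0,0,0,0,0.1],[0,0,0,0,0,0,0.1],[0,0,0,0,0,0,0.1],[0,0,0,0,0,0,0.1],[0,0,0,0,0,0,0.1],[0,0,0,0,0,0,0.1]]]' 60
python3 -m pendant '[[[0,0,-0.01,0,0,0,0.1],[0,0,-0.04,0,0,0,0.1],[0,0,-0.05,0,0,0,0.1],[0,0,-0.05,0,0,0,0.1],[0,0,-0.03,0,0,0,0.1],[0,0,0,0,0,0,0.1],[0,0,0,0,0,0,0.1]]]'
cat >> h.py <<'E'
def held(s):
    st=monitor.sense(); p=(world(s)-st["tcp_pos"])@R.from_quat(st["tool_rot"]).as_matrix()
    h=cv2.cvtColor(s["pixels"],cv2.COLOR_RGB2HSV); m=(h[...,0]<18)&(h[...,1]>150)&(s["depth"]>0)&(np.abs(p).max(-1)<.08)&(p[...,2]<.04)
    q=p[m]; print("held",m.sum(),np.percentile(q,[1,99],axis=0).round(4)); return q
E
python3 - <<'E'
from h import *
s=snap("wrist","w14"); print(monitor.sense()["tcp_pos"])
q=held(s); k=q[:,2]<-.002; print("top x",np.percentile(q[k,0],[2,98]) if k.any() else None); k=q[:,2]>.01; print(np.percentile(q[k],[2,50,98],axis=0).round(4))
E
```

```text
t: 23.05
tcp_pos: [0.5577, 0.0862, 0.0318]
tool_rot: [0.954, 0.301, 0.001, 0.0]
force: [-0.4, -0.5, 4.9]
finger_gap: 0.186
gripper_force: 59.1
t: 23.75
tcp_pos: [0.5567, 0.0862, 0.1752]
tool_rot: [0.954, 0.301, 0.0, 0.0]
force: [-0.7, -0.1, -0.3]
finger_gap: 0.186
gripper_force: 58.6
[0.55604024 0.08617344 0.17415801]
held 3137 [[-0.0469 -0.0089 -0.0089]
 [ 0.0048  0.0088  0.0251]]
top x [-0.00745792  0.00381451]
[[-0.0468 -0.0088  0.0105]
 [-0.0285  0.0002  0.0223]
 [ 0.0024  0.0084  0.0251]]
```

View pics/w14.png

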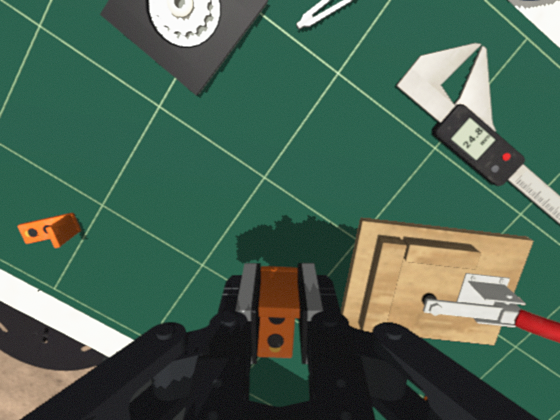

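Bracket A is held upright at (280,310), and its foot shows no tilt. Now carry it over the jig to the bracket nest.

```bash
python3 -m pendant '[[[-0.014,0.023,0,0,0,0,0.1],[-0.0283,0.0457,0,0,0,0,0.1],[-0.0283,0.0457,0,0,0,0,0.1],[-0.0283,0.0457,0,0,0,0,0.1],[-0.0283,0.0457,0,0,0,0,0.1],[-0.0283,0.0457,0,0,0,0,0.1],[-0.0283,0.0457,0,0,0,0,0.1],[-0.0283,0.0457,0,0,0,0,0.1],[-0.0283,0.0457,0,0,0,0,0.1],[-0.014,0.023,0,0,0,0,0.1],[0,0,0,0,0,-1,0.1],[0,0,0,0,0,-1,0.1],[0,0,0.01,0,0,-1,0.1],[0,0,0.01,0,0,-1,0.1],[0,0,0.01,0,0,-1,0.1],[0,0,0.01,0,0,-1,0.1],[0,0,0,0,0,-0.4,0.1],[0,0,0,0,0,0,0.1],[0,0,0,0,0,0,0.1]]]'
python3 - <<'E'
from h import *
s=snap("wrist","w15"); st=monitor.sense(); print(st["tcp_pos"],R.from_quat(st["tool_rot"]).as_matrix()[:,0]); floor(s,"orange",box=(.51,.66,-.40,-.24),lo=.005,hi=.018); q=held(s)
s=snap("scene"); floor(s,"orange",box=(.51,.66,-.40,-.24),lo=.005,hi=.018)
E
```

```text
t: 25.7
tcp_pos: [0.5788, -0.2994, 0.1418]
tool_rot: [0.772, 0.636, -0.0, -0.001]
force: [0.5, -0.3, -0.2]
finger_gap: 0.185
gripper_force: 58.6
[ 0.57893324 -0.29961886  0.14214878] [1.91362233e-01 9.81519096e-01 8.71323401e-04]
orange 2578 [276 227] circle ((573.7586059570312, -322.0892028808594), 32.616268157958984) rect ((573.7964477539062, -322.04205322265625), (61.39668655395508, 26.877662658691406), 78.82191467285156) z 10.455814
orange 2544 [316 227] circle ((602.8114624023438, -327.9029235839844), 32.83856964111328) rect ((603.0186767578125, -328.0906982421875), (61.79037857055664, 26.924131393432617), 79.14532470703125) z 10.46759
held 3160 [[-0.0474 -0.009  -0.0098]
 [ 0.0052  0.0087  0.027 ]]
orange 267 [381 248] circle ((586.1444091796875, -323.842041015625), 38.08279037475586) rect ((584.9063110351562, -323.5982971191406), (59.652835845947266, 58.86967468261719), 79.88505554199219) z 11.693987
```

View pics/w15.png

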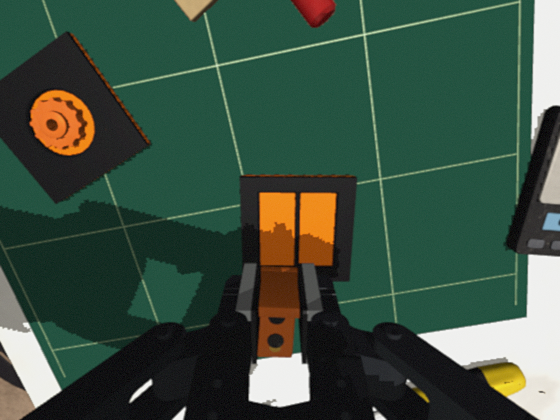

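Both slots are clear at (277,228) and (317,228), and the bracket is aligned with the left one. I'm lowering it.

```bash
python3 -m pendant '[[[0,-0.001,0.02,0,0,0,0.1],[0,0,0.04,0,0,0,0.1],[0,0,0.04,0,0,0,0.1],[0,0,0.02,0,0,0,0.1],[0,0,0.006,0,0,0,0.1],[0,0,0.002,0,0,0,0.1],[0,0,0,0,0,0,0.1],[0,0,0,0,0,0,0.1]]]'
```

```text
t: 26.6
tcp_pos: [0.5793, -0.3008, 0.042]
tool_rot: [0.772, 0.636, 0.0, 0.001]
force: [0.2, -0.0, -0.7]
finger_gap: 0.185
gripper_force: 58.6
```

```bash
python3 -m pendant '[[[0,0,0.002,0,0,0,0.1],[0,0,0.002,0,0,0,0.1],[0,0,0.001,0,0,0,0.1],[0,0,0,0,0,0,0.1],[0,0,0,0,0,0,0.1]]]'
```

```text
t: 27.1
tcp_pos: [0.579, -0.3005, 0.0388]
tool_rot: [0.772, 0.636, 0.0, 0.001]
force: [-1.2, 1.4, 8.7]
finger_gap: 0.19
gripper_force: 59.6
```

It's on the floor at 8.7 N contact. Release, rise and check.

```bash
python3 -m pendant '[[[0,0,0,0,0,0,0.3],[0,0,0,0,0,0,0.4],[0,0,0,0,0,0,0.4],[0,0,0,0,0,0,0.4],[0,0,-0.02,0,0,0,0.4],[0,0,-0.05,0,0,0,0.4],[0,0,-0.05,0,0,0,0.4],[0,0,-0.04,0,0,0,0.4],[0,0,0,0,0,0,0.4]]]'
python3 - <<'E'
from h import *
s=snap("wrist","w16"); print(monitor.sense()["tcp_pos"]); bracket(s,(.53,.66,-.40,-.24),.010)
W=world(s)
for n in("wrist","side"):
    s=snap(n); print(n); bracket(s,(.36,.47,.18,.28))
E
```

```text
t: 28.0
tcp_pos: [0.5815, -0.3024, 0.1714]
tool_rot: [0.772, 0.636, 0.001, 0.006]
force: [-0.1, -0.4, 0.8]
finger_gap: 0.392
gripper_force: 0.0
[ 0.58006626 -0.30133408  0.16864227]
all 4414 c [ 586.4 -319.3] [73. 69.] 78.7 z [0.0093 0.0447]
foot 4019 c [ 586.4 -319.3] [73. 69.] 78.7 z [0.0092 0.0163]
leg 338 c [ 581.4 -293.9] [25.9 36.6] 88.7 z [0.0258 0.0463]
top 189 c [ 581.4 -293.9] [25.9 36.6] 88.7 z [0.0416 0.1773]
wrist
side
all 207 c [410.1 229.4] [19.8 50.5] 48.4 z [0.0034 0.0362]
foot 145 c [409.2 230.2] [19.8 48.1] 48.4 z [0.003  0.0101]
leg 49 c [426.5 215. ] [17.2  5.7] 43.5 z [0.0181 0.0374]
top 14 c [426.6 214.6] [16.4  4.4] 52.2 z [0.0346 0.0378]
```

View pics/w16.png

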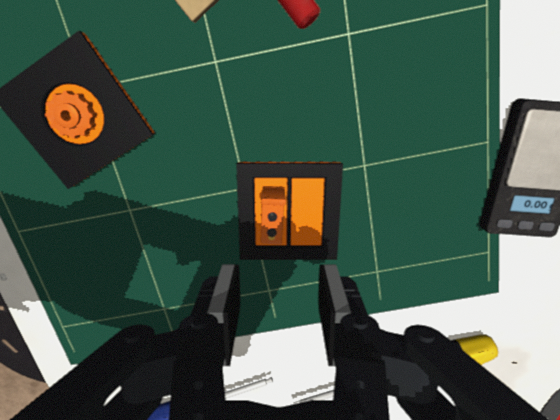

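Bracket A sits in the left slot at (272,215) with its leg at the far end. Now bracket B, approached with the tool turned to 135°.

```bash
python3 -m pendant '[[[0.025,-0.013,0,0,0,0,0.45],[0.0497,-0.0259,0,0,0,0,0.45],[0.0497,-0.0259,0,0,0,0,0.45],[0.0497,-0.0259,0,0,0,0,0.45],[0.0497,-0.0259,0,0,0,0,0.45],[0.0497,-0.0259,0,0,0,0,0.45],[0.0497,-0.0259,0,0,0,0,0.45],[0.0497,-0.0259,0,0,0,0,0.45],[0.0497,-0.0259,0,0,0,0,0.45],[0.0497,-0.0259,0,0,0,0,0.45],[0.0497,-0.0259,0,0,0,0,0.45],[0.0497,-0.0259,0,0,0,0,0.45],[0.025,-0.013,0,0,0,0,0.45]]]'
python3 -m pendant '[[[0,0,0.005,0,0,-1,0.45],[0,0,0.005,0,0,-1,0.45],[0,0,0.005,0,0,-1,0.45],[0,0,0.005,0,0,-1,0.45],[0,0,0.005,0,0,-1,0.45],[0,0,0.005,0,0,-1,0.45],[0,0,0.005,0,0,-1,0.45],[0,0,0.005,0,0,-1,0.45],[0,0,0,0,0,-0.15,0.45],[0,0,0,0,0,0,0.45],[0,0,0,0,0,0,0.45]]]'
python3 - <<'E'
from h import *
s=snap("wrist","w17"); st=monitor.sense(); T=R.from_quat(st["tool_rot"]).as_matrix(); print(st["tcp_pos"],T[:,0],np.degrees(np.arctan2(T[1,0],T[0,0]))); bracket(s,(.36,.47,.18,.28))
E
```

```text
t: 29.45
tcp_pos: [0.4224, 0.2183, 0.1632]
tool_rot: [0.771, 0.637, -0.002, -0.001]
force: [-0.2, -0.1, -0.2]
finger_gap: 0.45
gripper_force: 0.0
t: 30.55
tcp_pos: [0.425, 0.2158, 0.1322]
tool_rot: [0.383, 0.924, -0.0, -0.0]
force: [-0.1, -0.3, 1.2]
finger_gap: 0.448
gripper_force: 0.0
[0.4251586  0.21585884 0.13235694] [-7.06607301e-01  7.07605850e-01  2.87698175e-04] 134.95954456862097
all 1892 c [406.6 211.7] [63.4 56.3] 64.0 z [0.0069 0.0385]
foot 1398 c [413.3 226.4] [18.5 54. ] 48.0 z [0.0068 0.0098]
leg 415 c [413.5 206.4] [70.9 17.6] 42.9 z [0.0186 0.149 ]
top 241 c [413.5 206.4] [70.9 17.6] 42.9 z [0.0348 0.1522]
```

View pics/w17.png

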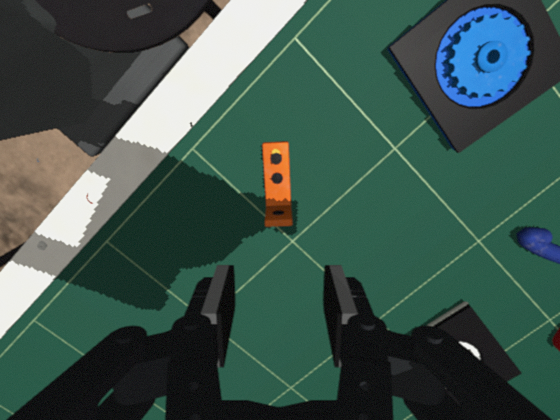

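Bracket B is at (277,185), with its leg at the near end (279,212). It looks turned a few degrees, so I'll measure that with the stray points removed.

```bash
python3 - <<'E'
from h import *
s=snap("wrist"); st=monitor.sense(); T=R.from_quat(st["tool_rot"]).as_matrix(); W=world(s)
h=cv2.cvtColor(s["pixels"],cv2.COLOR_RGB2HSV); m=(h[...,0]<18)&(h[...,1]>150)&(s["depth"]>0)&(W[...,2]<.045)&(W[...,0]>.38)&(W[...,0]<.46)&(W[...,1]>.18)&(W[...,1]<.27)
P=W[m]; p=((P-st["tcp_pos"])@T)*1000
print(st["tcp_pos"])
for q in (p[P[:,2]<.0105],p[P[:,2]>.018],p[P[:,2]>.034]): print(len(q),cv2.minAreaRect(np.ascontiguousarray(q[:,:2].astype(np.float32))))
E
```

```text
[0.42528039 0.21588501 0.13249054]
1444 ((14.674266815185547, -0.9186077117919922), (18.708417892456055, 56.337440490722656), 86.99777221679688)
408 ((-4.0863142013549805, 0.022765159606933594), (17.73072052001953, 6.123941898345947), 87.95039367675781)
233 ((-4.503843307495117, -0.0078105926513671875), (17.639741897583008, 5.291605472564697), 87.95039367675781)
```

```bash
python3 -m pendant '[[[-0.0054,0,0.02,0,0,0,0.45],[0,0,0.04,0,0,-0.36,0.45],[0,0,0.04,0,0,0,0.45],[0,0,0.02,0,0,0,0.45],[0,0,0.008,0,0,0,0.45],[0,0,0,0,0,0,0.45],[0,0,0,0,0,0,0.1],[0,0,0,0,0,0,0.1],[0,0,0,0,0,0,0.1],[0,0,0,0,0,0,0.1],[0,0,0,0,0,0,0.1],[0,0,0,0,0,0,0.1]]]' 60
python3 -m pendant '[[[0,0,-0.01,0,0,0,0.1],[0,0,-0.04,0,0,0,0.1],[0,0,-0.05,0,0,0,0.1],[0,0,-0.05,0,0,0,0.1],[0,0,-0.03,0,0,0,0.1],[0,0,0,0,0,0,0.1],[0,0,0,0,0,0,0.1]]]'
python3 - <<'E'
from h import *
s=snap("wrist","w18"); st=monitor.sense(); T=R.from_quat(st["tool_rot"]).as_matrix(); print(st["tcp_pos"],T[:,0],np.degrees(np.arctan2(T[1,0],T[0,0])))
q=held(s); k=q[:,2]>.01; print(np.percentile(q[k],[2,50,98],axis=0).round(4)); print(cv2.minAreaRect(np.ascontiguousarray(q[k][:,:2].astype(np.float32)*1000)))
E
```

```text
t: 31.85
tcp_pos: [0.4292, 0.213, 0.0311]
tool_rot: [0.362, 0.932, 0.001, 0.001]
force: [0.2, -0.3, 6.0]
finger_gap: 0.189
gripper_force: 59.1
t: 32.55
tcp_pos: [0.4281, 0.2128, 0.1746]
tool_rot: [0.362, 0.932, 0.0, 0.0]
force: [-0.1, 0.1, -0.2]
finger_gap: 0.183
gripper_force: 58.6
[0.42755377 0.21265272 0.17369869] [-0.73737201  0.67548644  0.00076524] 137.50804785064142
held 5124 [[-0.0015 -0.0086 -0.0085]
 [ 0.0471  0.0094  0.0236]]
[[ 0.0019 -0.0083  0.0115]
 [ 0.0217  0.0007  0.0219]
 [ 0.0469  0.0092  0.0234]]
((24.404891967773438, 0.3967914581298828), (17.943294525146484, 46.29021453857422), 87.36430358886719)
```

View pics/w18.png

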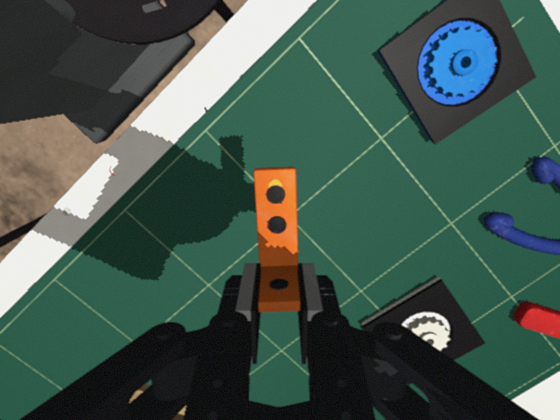

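Bracket B is held upright at (278,240). Carry it to the right-hand slot.

```bash
python3 -m pendant '[[[-0.025,-0.0145,0,0,0,0,0.1],[-0.0487,-0.0288,0,0,0,0,0.1],[-0.0487,-0.0288,0,0,0,0,0.1],[-0.0487,-0.0288,0,0,0,0,0.1],[-0.0487,-0.0288,0,0,0,0,0.1],[-0.0487,-0.0288,0,0,0,0,0.1],[-0.0487,-0.0288,0,0,0,0,0.1],[-0.0487,-0.0288,0,0,0,0,0.1],[-0.0487,-0.0288,0,0,0,0,0.1],[-0.0487,-0.0288,0,0,0,0,0.1],[-0.0487,-0.0288,0,0,0,0,0.1],[-0.0487,-0.0288,0,0,0,0,0.1],[-0.0487,-0.0288,0,0,0,0,0.1],[-0.025,-0.0145,0,0,0,0,0.1]]]'
python3 -m pendant '[[[0,0,0,0,0,1,0.1],[0,0,0,0,0,1,0.1],[0,0,0,0,0,1,0.1],[0,0,0,0,0,1,0.1],[0,0,0.005,0,0,1,0.1],[0,0,0.005,0,0,1,0.1],[0,0,0.005,0,0,1,0.1],[0,0,0.005,0,0,1,0.1],[0,0,0.005,0,0,0.5,0.1],[0,0,0,0,0,0,0.1],[0,0,0,0,0,0,0.1]]]'
python3 - <<'E'
from h import *
s=snap("wrist","w19"); st=monitor.sense(); T=R.from_quat(st["tool_rot"]).as_matrix(); print(st["tcp_pos"],T[:,0],np.degrees(np.arctan2(T[1,0],T[0,0])))
floor(s,"orange",box=(.51,.66,-.41,-.24),lo=.005,hi=.018); q=held(s); k=q[:,2]>.01;print(cv2.minAreaRect(np.ascontiguousarray(q[k][:,:2].astype(np.float32)*1000)))
E
```

```text
t: 34.0
tcp_pos: [0.5999, -0.3547, 0.1712]
tool_rot: [0.364, 0.932, -0.0, -0.001]
force: [0.2, 1.3, -0.8]
finger_gap: 0.192
gripper_force: 58.6
t: 35.1
tcp_pos: [0.5994, -0.3504, 0.152]
tool_rot: [0.771, 0.637, -0.0, -0.002]
force: [-0.2, 0.3, -0.2]
finger_gap: 0.184
gripper_force: 58.6
[ 0.59974797 -0.3506102   0.15271744] [0.18856739 0.98205962 0.00111095] 79.13080297028439
orange 2260 [236 166] circle ((573.358642578125, -322.49908447265625), 33.12667465209961) rect ((573.500244140625, -322.528076171875), (61.0874137878418, 26.798192977905273), 78.42556762695312) z 13.299713
orange 1516 [276 146] circle ((605.796630859375, -313.6277160644531), 19.61847496032715) rect ((606.03125, -313.4873352050781), (31.023149490356445, 26.63099479675293), 78.47932434082031) z 10.415165
held 5128 [[ 0.0003 -0.0094 -0.0069]
 [ 0.0487  0.0086  0.0255]]
((25.995105743408203, -0.4157285690307617), (18.03692054748535, 46.27509689331055), 87.6718978881836)
```

View pics/w19.png

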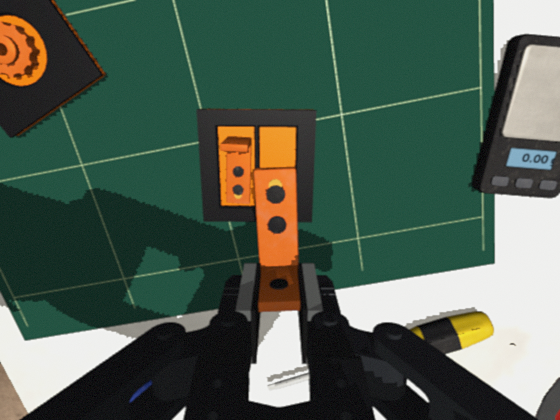

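The foot is over the right slot at (277,150), about 2° off the slot direction. I'll correct that and lower.

```bash
python3 -m pendant '[[[0,-0.001,0.02,0,0,0.3,0.1],[0,0,0.04,0,0,0,0.1],[0,0,0.04,0,0,0,0.1],[0,0,0.03,0,0,0,0.1],[0,0,0.006,0,0,0,0.1],[0,0,0.002,0,0,0,0.1],[0,0,0,0,0,0,0.1],[0,0,0,0,0,0,0.1]]]'
```

```text
t: 35.95
tcp_pos: [0.6005, -0.3516, 0.0455]
tool_rot: [0.783, 0.623, 0.0, 0.002]
force: [0.2, -0.1, -0.8]
finger_gap: 0.185
gripper_force: 58.6
```

```bash
python3 -m pendant '[[[0.001,-0.001,0.003,0,0,0,0.1],[0,0,0.002,0,0,0,0.1],[0,0,0.002,0,0,0,0.1],[0,0,0.001,0,0,0,0.1],[0,0,0.001,0,0,0,0.1],[0,0,0,0,0,0,0.1],[0,0,0,0,0,0,0.1]]]'
```

```text
t: 36.65
tcp_pos: [0.5989, -0.35, 0.0382]
tool_rot: [0.783, 0.623, -0.0, 0.0]
force: [-2.0, 0.3, 8.2]
finger_gap: 0.186
gripper_force: 59.4
```

```bash
python3 -m pendant '[[[0,0,0,0,0,0,0.3],[0,0,0,0,0,0,0.4],[0,0,0,0,0,0,0.4],[0,0,0,0,0,0,0.4],[0,0,-0.02,0,0,0,0.4],[0,0,-0.05,0,0,0,0.4],[0,0,-0.05,0,0,0,0.4],[-0.02,0,-0.04,0,0,0,0.4],[-0.03,0,0,0,0,0,0.4],[0,0,0,0,0,0,0.4],[0,0,0,0,0,0,0.4]]]'
python3 - <<'E'
from h import *
s=snap("wrist"); cv2.imwrite("pics/w20.png",cv2.resize(s["pixels"][60:340,120:440,::-1],None,fx=2,fy=2))
W=world(s); c=np.array([.588,-.325]); e=np.array([.19,.98]); d=W[...,:2]-c; a=d@e; b=d@np.array([.98,-.19])
m=masks(s)["orange"]&(np.hypot(a,b)<.06)&(W[...,2]<.06)
for sg in (-1,1):
    k=m&(b*sg>.008)&(b*sg<.022); z=W[...,2][k]; y=a[k]
    for lo,hi in ((-.025,-.01),(-.01,.005),(.005,.022)):
        kk=(y>lo)&(y<hi)&(z<.03)&(z>.0125); print(sg,lo,kk.sum(),np.median(z[kk]).round(4) if kk.any() else None)
    kk=z>.03; print("leg",kk.sum(),y[kk].mean() if kk.any() else None,np.percentile(z[kk],98) if kk.any() else None)
E
```

```text
t: 37.75
tcp_pos: [0.5894, -0.3887, 0.165]
tool_rot: [0.783, 0.622, 0.0, -0.0]
force: [0.5, -0.3, -0.3]
finger_gap: 0.398
gripper_force: 0.0
-1 -0.025 265 0.0154
-1 -0.01 304 0.0153
-1 0.005 325 0.0153
leg 176 0.02009300303647729 0.04604973410754523
1 -0.025 270 0.0154
1 -0.01 310 0.0153
1 0.005 349 0.0153
leg 202 -0.020710591644162994 0.04587512965962216
```

View pics/w20.png

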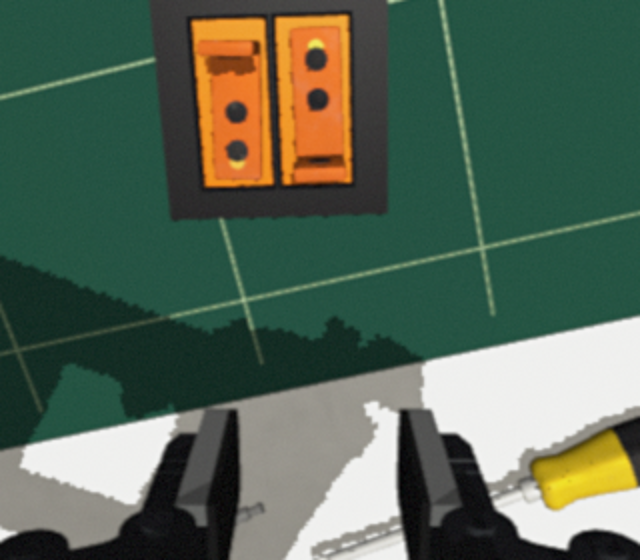

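Both brackets lie flat in their slots (foot tops level at 15.3 mm), with legs at opposite ends at (228,48) and (320,170). The gears were checked after placing, so I'm handing in.

```bash
python3 -c "
from station import job; print(job.sign_off())"
```

```text
the job is handed in; nothing more can be done
None
```

All three gears and both brackets are seated in their nests, the brackets head to tail, the caliper and cutters were never touched, and the job was handed in at about 38 s of robot time.

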